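# Set the V-block groove-up in the fixture, home against its stop

## Task

The larger V-block is lying on its side. Turn it so that its V-groove faces straight up, set it flat on the floor of the fixture's long pocket between the side walls, and slide it along the pocket until it is right up against the tall stop. Let go of it there and leave the other things on the bench where they are.

Things in the scene. Friction and masses are not known exactly. Their poses are not given: they have to be found in the camera images.
- vblock: Larger steel V-block, 40 x 40 x 56 mm, 0.55 kg: one V-groove (24 mm wide, 12 deep) along one long face. Starts lying on its side, groove facing sideways, roughly away from the robot. Origin: centre of the face it first lies on. y runs along its length (ends at y = +-28 mm), x from groove face (-20 mm) to the far face (+20 mm), z from the face it first lies on (0) to the far one (40 mm).
- vblock_v (a point): Centre of the larger V-block's groove face, level with its two ridges (not down in the groove). A narrow dark clamp slot runs along each of the block's two side faces, nearer the foot than the groove (x = +8 mm). Axes as vblock.
- vblock_foot (a point): Centre of the V-block's plain face on the far side from the groove, its foot, 40 mm from vblock_v. Axes as vblock.
- nest: Dark steel fixture fixed to the table: base plate x -50 to 50, y -75 to 65 mm, 15 mm thick; on it a pocket along y: floor 42.4 mm wide between two side walls 12 mm high (outer faces x = +-34 mm, inner top edges bevelled 3 mm), 92 mm long (y -46 to 46), open at the -y end, closed by a tall stop at the +y end. Origin: underside of the plate, below the pocket's centre; z up.
- nest_floor (a point): Centre of the pocket's floor, 15 mm above the table. Axes as nest.
- nest_stop (a point): Middle of the stop's face at the pocket's floor, 46 mm to +y of nest_floor; the face looks to -y. The stop is 68 mm wide, 14 mm thick and rises 30 mm over the pocket's floor. Axes as nest.
- small_vblock: Smaller steel V-block, 30 x 30 x 40 mm, groove up; not to be moved. Origin: centre of its underside.
- hex_stub: Steel hexagon stub standing upright, 33 mm over corners, 50 mm tall; not to be moved. Origin: centre of its underside.
- parallel: Dark steel parallel bar 120 x 10 x 20 mm high, long along its x; not to be moved. Origin: centre of its underside.
- plain_block: Plain steel block without groove, 50 x 75 x 25 mm high; not to be moved. Origin: centre of its underside.
- collet: Round steel collet standing upright, 34 mm wide at its head, 84 mm tall; not to be moved. Origin: centre of its underside.
- wrench: Wrench 160 mm long lying flat; not to be moved. Origin: on its underside near mid-length; its x runs along it.
- tin: Open aluminium cup, 70 mm wide, 50 mm tall; not to be moved. Origin: centre of its underside.

How it is judged:
By the outcome, as a careful person would: the job done as asked, in the order asked, and still so for the second after the job is handed in, with the robot touching nothing.
It also fails if it takes over 58 s, if anything falls off the work surface, if the arm or the gripper's body presses on something with over 40 N, if the wrist force passes 120 N, or if a joint passes its speed limit or range.

## Robot

A 6-joint arm with a two-finger parallel gripper is mounted at the origin on the work surface. World frame = base frame: x ahead of the robot, y to its left, z up, the work surface at z = 0. Lengths are in m, angles in rad, forces in N, time in s.
With the tool pointing down it reaches from about 0.275 to 0.85 m from the base axis. Payload 5.2 kg.
Tool frame: the origin (TCP) lies midway between the tips of the shut fingers; the grasp point (between the pads) lies 19 mm behind it; z points along the fingers, y is the line along which they close (so a half turn about z gives the same grasp; the last joint's range is limited). The gripper opens to 85 mm and grips with 20 to 120 N. Pads are 22 mm wide; open, the fingers measure 114 mm over their backs; the gripper's body (76 mm by 85 mm) begins 54 mm behind the grasp point. The pads swing forward as they close: fully open they stand 13 mm farther back than shut.
Start: joints at [0.907, 0.259, 1.535, -0, 1.348, -0.203], TCP at [0.245, 0.493, 0.231] pointing down, gripper open.
Joint ranges: [-3.14, 3.14], [-0.91, 2.08], [0.19, 2.58], [-1.22, 4.36], [0.22, 2.71], [-3.12, 3.12]. Speed limits (rad/s): [2.57, 2.57, 3.14, 3.14, 3.14, 3.14].

## Interface

Orientations are given as a unit quaternion [x, y, z, w].
In Python, from plant import r gives the robot as it stands. The module is installed in compiled form; this text tells all that it offers.
- The arm moves only by the shell command python3 -m crank 'ROWS' [OPENING] [FORCE]. ROWS is JSON, a list of rows, each a list of 2 entries, a list of its own where there are three numbers: the shift along the world's x, y, z in mm, then the turn about the world's z in rad. In form: [[[x, y, z], yaw], ...]. A call has 1 to 8 rows; each row is the pose to reach, as a shift and turn from the pose commanded when the call began; what a row does not reach only later rows make up. A row lasts 1/12 s, in which the tool goes at most 41.7 mm and 7.16 degrees, less where a joint would pass 70% of its speed; a pose out of reach is approached as far as the arm can. A call with a gripper value outside its range is refused whole. OPENING is the closure in counts, from 0 (fully open) to 255 (shut), set as the call begins (- or left out, the last holds). The fingers move at their own pace and stop on an object; FORCE is the grip in N (left out, the last holds). Time passes only in rows, so rows that repeat a pose let the fingers close. It gives the time, the measured TCP pose, the force, the opening and the grip force at its end, in the units of the state.
- r.get_state(): the state, without advancing time (a new reading comes with each control period).
- r.capture(name): name is "scene" or "side" or "wrist"; returns (picture, depth): 400x640x3 uint8, blue, green, red; 400x640 float32, m along the optical axis (not along the pixel's ray), 0 where there is no reading.
- r.get_calibration(name): a dict with "mtx" (3x3 intrinsics, pixels), "eye" and "rotation" of the camera in the world; the wrist camera has in their place "T_tool_cam" (4x4, takes a point from camera to tool coordinates, whose origin is the TCP and whose axes are the flange's). Camera axes: x right, y down, z forward; pixel columns grow to the right and rows downward; lengths in m; the calibration is good to about 2 mm. A picture is of the moment at which its call begins: read the wrist's pose just before it. get_calibration takes no time and is no camera call.
- r.sign_off(): hands the job in; it is judged then, once.
The state is a dict: "clock": time; "q": joint angles; "qd": joint speeds; "joint_torque": joint torques, N m; "eef_pos": TCP position; "eef_rot": TCP orientation; "force": force on the tool from outside, world axes, zero at the start; "ft_torque": the same for the moment, N m; "grip_width": finger opening in m; "finger_force": force on a finger pad.
Only numpy, scipy, OpenCV 4.12 (cv2) and the standard library are available. Lean on these libraries where they do the work, as an engineer would, in place of code of your own. Each camera call takes 0.05 s, during which the arm holds its last target. There are 200 camera calls.

## Working session

There is one attempt and no reset: what is moved stays moved. The work goes in short steps, Python scripts to look and compute and a shell command to move; the robot and the scene stay as the last step left them, time stands still between calls to the robot, and variables do not carry over. Pictures are saved under pics/ and viewed, at most 10 in all, crops included, and the job is handed in when it is done.

```bash
mkdir -p pics
cat > h.py <<'E'
import numpy as np,cv2
from plant import r
from scipy.spatial.transform import Rotation as R
def cam(n):
    s=r.get_state(); p,d=r.capture(n); c=r.get_calibration(n); K=np.array(c["mtx"])
    if n=="wrist":
        T=np.eye(4);T[:3,:3]=R.from_quat(s["eef_rot"]).as_matrix();T[:3,3]=s["eef_pos"];T=T@np.array(c["T_tool_cam"])
        return p,d,K,T[:3,3],T[:3,:3]
    return p,d,K,np.array(c["eye"]),np.array(c["rotation"])
def cloud(d,K,e,Rm):
    v,u=np.mgrid[:d.shape[0],:d.shape[1]]
    P=np.stack([(u-K[0,2])/K[0,0]*d,(v-K[1,2])/K[1,1]*d,d],-1)
    return P@Rm.T+e
E
python3 - <<'E'
from h import *
for n in("scene","side"):
    p,d,K,e,Rm=cam(n); cv2.imwrite(f"pics/{n}0.png",p); np.savez(f"{n}0.npz",p=p,d=d,K=K,e=e,R=Rm); print(n,K.tolist(),e,Rm.tolist())
s=r.get_state();print(s)
E
```

```text
scene [[462.50690128816257, 0.0, 319.4687605246779], [0.0, 462.50690128816257, 205.06025136794503], [0.0, 0.0, 1.0]] [1.4262417  0.48811626 0.92587497] [0.45294446255534476, 0.7945386225605999, -0.347297483009733, -0.20720557278958202]
side [[506.0110436153707, 0.0, 318.50479186281893], [0.0, 506.0110436153707, 200.82805060287274], [0.0, 0.0, 1.0]] [ 0.08690837 -0.61973741  0.92131232] [0.8893178363826632, -0.29221810612518295, 0.11947869899035553, -0.3308280593175889]
{'clock': 0.1, 'q': array([ 9.07203915e-01,  2.59272586e-01,  1.53596399e+00, -3.54122360e-06,
        1.34802653e+00, -2.02798218e-01]), 'qd': array([-6.77291830e-04, -2.19104509e-03, -2.46420211e-03, -1.82948212e-03,
       -3.28412742e-04,  1.81191611e-06]), 'joint_torque': array([ 2.91849268e-03, -4.46970212e+01, -2.91249061e+01, -1.19313800e-04,
        6.24257125e-03, -1.29947287e-05]), 'eef_pos': array([0.24424152, 0.49226082, 0.23056039]), 'eef_rot': array([ 2.28363684e-01,  9.73575539e-01, -7.58799599e-04, -3.49038100e-04]), 'force': array([ 0.06974421, -0.44589718, -0.02856983]), 'ft_torque': array([ 0.00484082, -0.0162439 ,  0.00579343]), 'finger_force': 0.0, 'grip_width': 0.08532975727820137}
```

View pics/scene0.png

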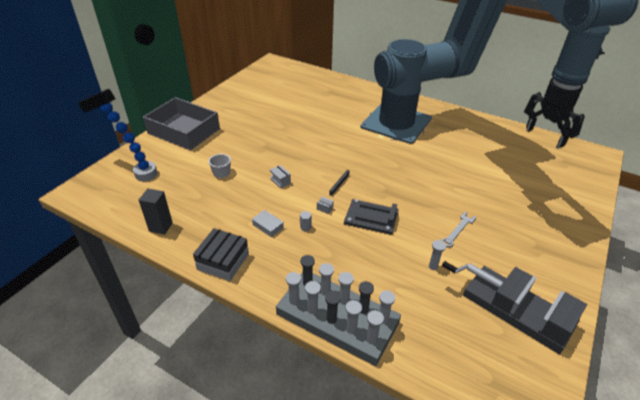

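View pics/side0.png

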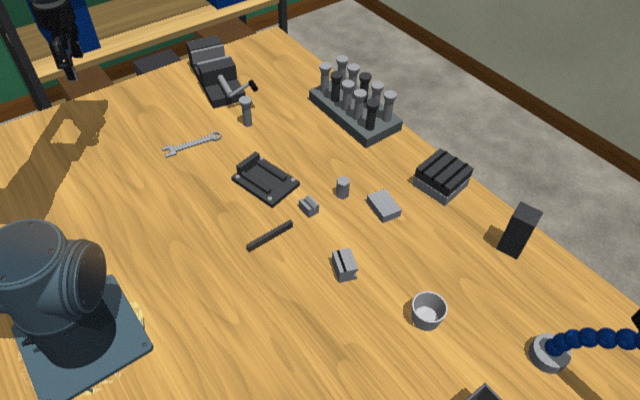

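The scene view shows the V-block at about (280,177) and the nest at (372,215). In the side view they are at (345,265) and (265,180), with the nest's tall stop at its upper-left end. Next I'll get metric positions from the depth images.

```bash
sed -i 's/np.array(c\["rotation"\])$/R.from_quat(c["rotation"]).as_matrix()/' h.py
python3 - <<'E'
from h import *
for n in("scene","side"):
    f=np.load(f"{n}0.npz"); c=cloud(f["d"],f["K"],f["e"],R.from_quat(f["R"]).as_matrix()); d=f["d"]
    m=((d>0)&(c[...,2]>.006)&(c[...,2]<.12)&(c[...,0]>.2)&(c[...,0]<.95)&(abs(c[...,1])<.6)).astype(np.uint8)
    k,l,st,_=cv2.connectedComponentsWithStats(m)
    for i in range(1,k):
        if st[i,4]<60: continue
        P=c[l==i]; zt=np.percentile(P[:,2],97); T=P[P[:,2]>zt-.006][:,:2]*1000
        rc=cv2.minAreaRect(T.astype(np.float32))
        print(n,st[i,:4],st[i,4],"ztop %.1f"%(zt*1000),np.round(P[:,:2].mean(0)*1000),"rect",np.round(rc[0]),np.round(rc[1]),round(rc[2],1))
print(r.get_calibration("wrist"))
E
```

```text
scene [171 107  49  43] 904 ztop 69.1 [ 465. -543.] rect [ 452. -559.] [163.  77.] 0.5
scene [127 141  30  40] 578 ztop 112.9 [ 709. -551.] rect [ 703. -570.] [25. 29.] 77.2
scene [208 154  23  23] 418 ztop 49.8 [ 569. -361.] rect [ 570. -361.] [70. 67.] 14.0
scene [270 165  21  23] 305 ztop 41.9 [ 515. -169.] rect [ 509. -174.] [62. 42.] 66.8
scene [329 170  21  25] 138 ztop 21.9 [431.  -6.] rect [429.  -8.] [122.  12.] 0.3
scene [138 189  35  45] 1018 ztop 119.4 [ 860. -336.] rect [ 851. -346.] [54. 53.] 20.1
scene [317 197  17  16] 185 ztop 30.7 [551.  11.] rect [548.   9.] [36. 40.] 4.1
scene [344 199  55  35] 1279 ztop 44.4 [521. 147.] rect [500. 199.] [73. 14.] 12.7
scene [252 210  32  26] 466 ztop 27.0 [698. -89.] rect [694. -92.] [78. 53.] 80.8
scene [300 212  12  19] 195 ztop 51.2 [648.   5.] rect [642.   1.] [28. 31.] 16.2
scene [461 212  15  14] 61 ztop 10.4 [378. 383.] rect [381. 383.] [36. 50.] 85.9
scene [193 229  56  51] 1921 ztop 63.6 [ 872. -107.] rect [ 862. -117.] [104. 102.] 8.4
scene [429 240  21  29] 305 ztop 84.9 [597. 361.] rect [595. 360.] [34. 32.] 17.0
scen
[... 1159 characters left out ...]
68.] 45.1
side [529 329  54  44] 1563 ztop 114.3 [ 689. -563.] rect [ 696. -571.] [27. 20.] 43.1
side [465 382  37  18] 348 ztop 72.0 [ 520. -541.] rect [ 514. -537.] [28. 60.] 53.1
{'mtx': array([[312.5961963 ,   0.        , 323.06663913],
       [  0.        , 312.5961963 , 194.87004499],
       [  0.        ,   0.        ,   1.        ]]), 'T_tool_cam': array([[ 2.25480153e-04, -9.48319439e-01, -3.17317178e-01,
         8.09484284e-02],
       [ 9.99999915e-01,  3.23662074e-04, -2.56698685e-04,
         7.05219692e-05],
       [ 3.46135889e-04, -3.17317093e-01,  9.48319431e-01,
        -1.42731245e-01],
       [ 0.00000000e+00,  0.00000000e+00,  0.00000000e+00,
         1.00000000e+00]])}
```

```bash
python3 -m crank '[[[15,-37,0],0],[[30,-74,0],0],[[45,-111,0],0],[[60,-148,0],0],[[75,-185,0],0],[[90,-222,0],0],[[105,-259,0],0],[[120,-296,0],0]]' 0
python3 -m crank '[[[15,-37,0],0],[[30,-74,0],0],[[45,-111,0],0],[[60,-148,0],0],[[75,-185,0],0],[[90,-222,0],0],[[105,-259,0],0],[[120,-296,0],0]]'
python3 -m crank '[[[12,-35,0],0],[[25,-74,0],0.07],[[25,-74,0],0.07],[[25,-74,0],0.07],[[25,-74,0],0.07]]'
cat > vb.py <<'E'
from h import *
import sys
p,d,K,e,Rm=cam("wrist"); cv2.imwrite(f"pics/{sys.argv[1]}.png",p); c=cloud(d,K,e,Rm)
lo,hi=float(sys.argv[2]),float(sys.argv[3])
m=((d>0)&(c[...,2]>lo)&(c[...,2]<hi)).astype(np.uint8)
k,l,st,_=cv2.connectedComponentsWithStats(m)
for i in range(1,k):
    if st[i,4]<150: continue
    P=c[l==i]*1000; rc=cv2.minAreaRect(P[:,:2].astype(np.float32))
    print(st[i],"z",np.round(np.percentile(P[:,2],[3,50,97]),1),"rect",np.round(rc[0],1),np.round(rc[1],1),round(rc[2],1))
s=r.get_state(); y=R.from_quat(s["eef_rot"]).as_matrix()[:,1]
print("clk",s["clock"],"tcp",np.round(s["eef_pos"]*1000,1),"closing angle",round(np.degrees(np.arctan2(y[1],y[0])),2),"w",round(s["grip_width"]*1000,1),"f",np.round(s["force"],1),s["finger_force"])
E
python3 vb.py w1 .03 .06
```

```text
clock: 0.77
eef_pos: [0.3645, 0.1949, 0.2312]
eef_rot: [0.228, 0.974, -0.0, -0.0]
force: [1.5, 0.8, 0.1]
grip_width: 0.0852
finger_force: 0.0
clock: 1.43
eef_pos: [0.4846, -0.1013, 0.231]
eef_rot: [0.229, 0.974, 0.0, -0.0]
force: [0.6, -0.1, 0.2]
grip_width: 0.0854
finger_force: 0.0
clock: 1.85
eef_pos: [0.509, -0.173, 0.2305]
eef_rot: [0.195, 0.981, 0.001, -0.001]
force: [-0.3, 1.3, -0.5]
grip_width: 0.0853
finger_force: 0.0
[ 294  149   52   38 1894] z [37.  40.  41.3] rect [ 507.8 -176.2] [55.5 40.6] 68.3
[   0  193   72  108 2563] z [30.9 44.4 58.9] rect [ 462.9 -529.7] [  5.4 135.2] 89.7
[487 202  38  31 835] z [31.3 49.2 50.9] rect [641.6  -1.1] [33.1 29.6] 0.5
[166 243  55  50 821] z [31.  44.3 50.6] rect [ 553.6 -367.7] [37.9 69.4] 18.4
[ 597  278   43   88 2881] z [31.3 34.8 54.5] rect [860.1 115.7] [ 52.8 134.6] 89.8
[  0 297  39  21 255] z [30.8 45.5 58.8] rect [ 525.5 -594.1] [89.6  1.2] 89.6
clk 1.9 tcp [ 508.9 -172.4  230.9] closing angle 67.6 w 85.4 f [-0.8 -0.6  0.4] 0.0
```

View pics/w1.png

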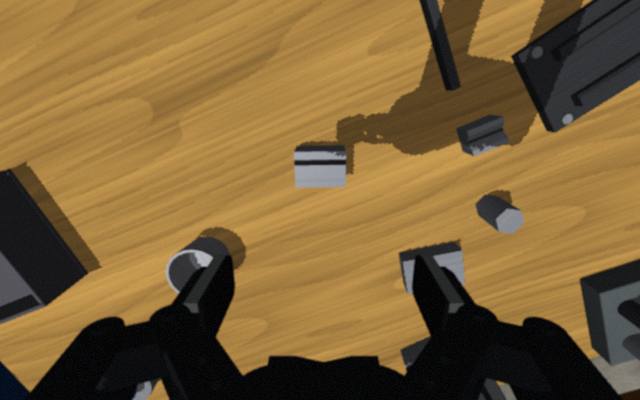

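The wrist view shows the block's top at about (320,168), with the slot line near (320,162) on the robot side. So the groove faces away from the robot. I'll grip the two end faces near the groove, off the centre of mass, so the foot can swing down.

```bash
python3 -m crank '[[[4,-3,-35],0.012],[[8,-6,-70],0.012],[[12,-9,-110],0.012],[[12,-9,-145],0.012],[[12,-9,-175],0.012],[[12,-9,-200],0.012],[[12,-9,-220],0.012],[[12,-9,-228],0.012]]' 0
python3 -m crank '[[[0,0,0],0],[[0,0,0],0],[[0,0,0],0],[[0,0,0],0],[[0,0,0],0],[[0,0,0],0],[[0,0,0],0],[[0,0,0],0]]' 255 20
python3 -m crank '[[[0,0,8],0],[[0,0,16],0],[[0,0,24],0],[[0,0,32],0],[[0,0,40],0],[[0,0,50],0],[[0,0,60],0],[[0,0,60],0]]'
python3 vb.py w2 .02 .14
python3 - <<'E'
from h import *
p=cv2.imread("pics/w2.png")
q,d,K,e,Rm=cam("side"); s=r.get_state()["eef_pos"]; x=Rm.T@(s-e); u=K@x/x[2]; u=u[:2].astype(int)
c=q[max(u[1]-70,0):u[1]+70,u[0]-70:u[0]+70]
o=cv2.resize(c,(400,400),interpolation=cv2.INTER_CUBIC)
cv2.imwrite("pics/c2.png",np.hstack([o,cv2.resize(p[100:300,220:420],(400,400))]))
E
```

```text
clock: 2.57
eef_pos: [0.5195, -0.1795, 0.0008]
eef_rot: [0.187, 0.982, 0.001, -0.002]
force: [-0.1, 0.4, -0.2]
grip_width: 0.0854
finger_force: 0.0
clock: 3.23
eef_pos: [0.5227, -0.1824, 0.0049]
eef_rot: [0.188, 0.982, -0.0, 0.001]
force: [1.4, 4.1, 7.0]
grip_width: 0.0557
finger_force: 23.2
clock: 3.9
eef_pos: [0.523, -0.1832, 0.0659]
eef_rot: [0.188, 0.982, -0.001, 0.002]
force: [0.4, 0.1, -5.6]
grip_width: 0.0551
finger_force: 23.8
[576   0  24  59 581] z [20.  20.5 21.5] rect [470.8  -9.8] [30.9 10.5] 1.2
[ 592  119   48   67 2433] z [20.7 26.3 30.7] rect [546.5  -1.1] [31.2 28. ] 0.7
[   49   188   514   212 38465] z [ 30.5 101.6 138. ] rect [ 572.5 -196.7] [363.8 178.6] 60.7
[ 606  259   34   57 1327] z [20.6 30.3 42.7] rect [635.5  -9.6] [13.8 30. ] 46.3
clk 3.95 tcp [ 522.6 -182.9   64.9] closing angle 68.3 w 55.4 f [-0.5 -0.7 -6.2] 23.78255009651184
```

View pics/c2.png

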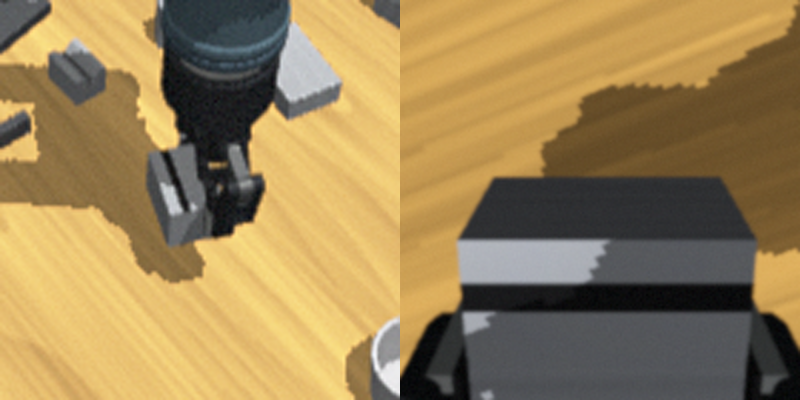

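The crops show the block held between the fingers. The right crop shows the dark foot face at the top, about (605,210), and the slot at about (605,298). I'll measure its tilt from depth.

```bash
cat > tilt.py <<'E'
from h import *
p,d,K,e,Rm=cam("wrist"); s=r.get_state(); x=R.from_quat(s["eef_rot"]).as_matrix()
c=(cloud(d,K,e,Rm)-s["eef_pos"])@x*1000   # tool coords: x robot side, z down
b=(abs(c[...,1])<6)&(abs(c[...,0])<70)&(c[...,2]>-60)&(c[...,2]<s["eef_pos"][2]*1000-4)&(d>0)
P=c[b]; P=P[np.argsort(-P[:,0])]
xs=np.arange(60,-40,-3)
for a in xs:
    q=P[abs(P[:,0]-a)<1.5]
    if len(q)>2: print("x %d up %.1f n%d"%(a,-np.median(q[:,2]),len(q)),end="; ")
print("clk",s["clock"],s["eef_pos"].round(4),s["force"].round(1),round(s["grip_width"],4))
E
python3 tilt.py
```

```text
x 36 up 20.4 n893; x 33 up 35.7 n265; x 30 up 35.8 n238; x 27 up 35.9 n227; x 24 up 36.1 n225; x 21 up 36.1 n203; x 18 up 35.8 n200; x 15 up 35.7 n208; x 12 up 35.8 n197; x 9 up 35.8 n190; x 6 up 35.7 n189; x 3 up 35.9 n196; x 0 up 35.8 n172; x -3 up 35.8 n176; x -6 up 35.5 n39; clk 4.05 [ 0.5214 -0.1823  0.0634] [ 0.9  0.4 -5.9] 0.0553
```

The grip didn't let the block swing: its top is still level, and the foot is 35 mm from the tool axis. I'll carry it over the pocket with the foot towards the stop. Pressing the foot's lower part on the stop's top edge should then roll the block upright in the pads.

```bash
python3 -m crank '[[[0,15,20],-0.05],[[0,50,40],-0.17],[[0,90,40],-0.29],[[-2,130,40],-0.41],[[-4,170,40],-0.53],[[-6,210,40],-0.65],[[-8,250,40],-0.77],[[-10,285,40],-0.89]]'
python3 -m crank '[[[0,25,0],-0.1],[[0,25,0],-0.1],[[0,25,0],-0.1],[[0,25,0],-0.1]]'
python3 vb.py w3 .035 .050
python3 tilt.py
python3 - <<'E'
from h import *
for n in("scene","side"):
    p,d,K,e,Rm=cam(n);c=cloud(d,K,e,Rm)
    m=(d>0)&(c[...,2]>.040)&(c[...,2]<.049)&(abs(c[...,0]-.5)<.06)&(abs(c[...,1]-.198)<.04)
    rc=cv2.minAreaRect((c[m][:,:2]*1000).astype(np.float32));print(n,m.sum(),rc)
E
```

```text
clock: 4.72
eef_pos: [0.5112, 0.0951, 0.1026]
eef_rot: [0.578, 0.816, -0.0, -0.001]
force: [1.2, 0.3, -6.0]
grip_width: 0.0559
finger_force: 25.1
clock: 5.05
eef_pos: [0.5118, 0.1182, 0.1027]
eef_rot: [0.615, 0.789, -0.001, -0.0]
force: [0.3, -0.1, -6.4]
grip_width: 0.0555
finger_force: 25.2
[ 278   80  112   26 2657] z [43.7 45.  46.3] rect [499.  197.3] [68.3 14. ] 13.0
[433 357  27  40 512] z [38.9 49.3 50. ] rect [647.2   0.9] [21. 33.] 16.2
clk 5.1 tcp [512.  117.7 102.8] closing angle 14.04 w 55.5 f [ 1.2 -0.1 -5.5] 25.171605795621872
x 60 up -88.0 n65; x 57 up -87.8 n72; x 54 up -88.1 n71; x 51 up -88.0 n64; x 48 up -87.9 n63; x 45 up -87.9 n64; x 42 up -87.8 n64; x 39 up -87.9 n64; x 36 up 20.4 n1072; x 33 up 34.9 n300; x 30 up 34.8 n286; x 27 up 34.9 n292; x 24 up 35.1 n277; x 21 up 35.0 n254; x 18 up 34.8 n275; x 15 up 34.8 n267; x 12 up 34.8 n248; x 9 up 35.1 n197; x 6 up 35.0 n185; x 3 up 35.0 n189; x 0 up 35.1 n177; x -3 up 34.9 n142; clk 5.15 [0.5122 0.1174 0.1029] [ 0.5 -0.6 -5.5] 0.0556
scene 87 ((500.3177490234375, 199.25892639160156), (72.24935913085938, 14.055644989013672), 12.296298027038574)
side 84 ((486.6701965332031, 194.86578369140625), (42.786285400390625, 17.45976448059082), 13.56719970703125)
```

View pics/w3.png

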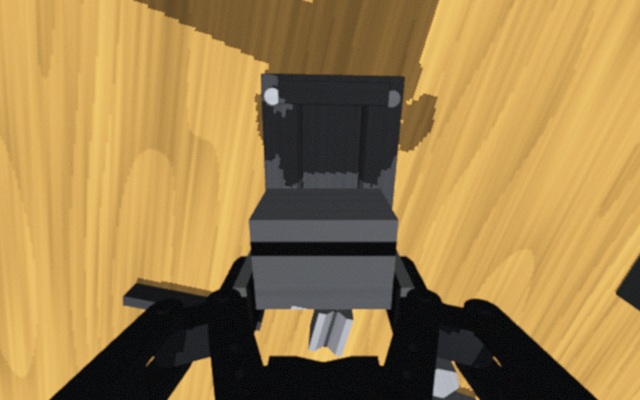

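The wrist view shows the stop's top as a band at about (333,88), with the pocket below it and the held block's foot edge at about (325,200). The stop is centred at (499,197) mm and turned 13°. I'll go down in front of the stop and check.

```bash
python3 -m crank '[[[-1,10,-8],-0.018],[[-2,20,-20],-0.018],[[-2,30,-32],-0.018],[[-2,34,-44],-0.018],[[-2,34,-54],-0.018],[[-2,34,-62],-0.018],[[-2,34,-62],-0.018]]'
python3 -m crank '[[[-1,4,0],0],[[-2,8,0],0],[[-2,10,3],0],[[-3,13,7],0],[[-4,17,11],0],[[-5,21,14],0]]'
python3 tilt.py
```

```text
clock: 5.83
eef_pos: [0.5092, 0.1515, 0.0396]
eef_rot: [0.623, 0.782, -0.001, -0.001]
force: [-0.1, 0.2, -5.6]
grip_width: 0.0557
finger_force: 25.1
clock: 6.33
eef_pos: [0.5063, 0.1719, 0.0564]
eef_rot: [0.623, 0.782, -0.0, 0.002]
force: [1.1, -6.7, -6.7]
grip_width: 0.0556
finger_force: 26.7
x 39 up -47.1 n85; x 36 up -41.9 n101; x 33 up -23.7 n456; x 30 up 20.4 n348; x 27 up 21.7 n351; x 24 up 23.0 n355; x 21 up 24.5 n347; x 18 up 25.9 n237; x 15 up 27.1 n224; x 12 up 28.4 n231; x 9 up 29.6 n231; x 6 up 30.7 n227; x 3 up 32.0 n236; x 0 up 33.2 n225; x -3 up 34.3 n232; x -6 up 35.0 n64; clk 6.3833 [0.5063 0.1726 0.057 ] [-0.4 -6.5 -4.3] 0.0557
```

It works: the block has rolled about 23° with only about 7 N. I'll carry on along the arc.

```bash
python3 -m crank '[[[-1,5,1],0],[[-2,10,2],0],[[-3,14,2.5],0],[[-4,18,3],0],[[-5,23,2],0],[[-6,27,1],0],[[-7,31,-1],0],[[-8,36,-3],0]]'
python3 tilt.py
```

```text
clock: 7.05
eef_pos: [0.4983, 0.2079, 0.055]
eef_rot: [0.623, 0.782, -0.0, 0.002]
force: [-3.6, -7.1, 6.3]
grip_width: 0.0555
finger_force: 31.9
x 15 up 5.6 n33; x 12 up 9.2 n299; x 9 up 15.9 n338; x 6 up 22.4 n384; x 3 up 28.9 n401; x 0 up 34.2 n691; x -3 up 39.2 n402; x -6 up 39.4 n146; x -9 up 38.5 n77; x -21 up 24.6 n54; x -24 up 25.0 n188; x -27 up 26.2 n179; x -30 up 27.1 n182; x -33 up 27.4 n88; x -36 up 26.2 n71; x -39 up 24.9 n41; clk 7.1 [0.498  0.2088 0.0545] [-2.7 -6.8  7.1] 0.0556
```

The block is at about 65°, and the pivot turns out to sit high in the pads. I'll lift it over the stop and set it down on the free table beyond, so pressing on its lower edge finishes the turn.

```bash
python3 -m crank '[[[0,0,12],0],[[0,0,25],0],[[-4,17,25],0],[[-9,37,25],0],[[-13,57,25],0],[[-16,70,20],0],[[-16,70,0],0],[[-16,70,-15],0]]'
python3 -m crank '[[[0,0,-10],0],[[0,0,-18],0],[[0,0,-23],0],[[0,0,-28],0],[[0,0,-32],0],[[0,0,-36],0],[[0,0,-36],0]]'
python3 tilt.py
python3 - <<'E'
from h import *
print(r.get_state()["q"].round(3))
E
```

```text
clock: 7.77
eef_pos: [0.4817, 0.2807, 0.0375]
eef_rot: [0.622, 0.783, 0.001, 0.001]
force: [-1.1, -0.6, -6.3]
grip_width: 0.0556
finger_force: 30.6
clock: 8.35
eef_pos: [0.4814, 0.282, 0.0046]
eef_rot: [0.623, 0.782, 0.002, -0.001]
force: [-8.5, 6.0, 15.5]
grip_width: 0.0556
finger_force: 36.2
x 12 up 10.5 n434; x 9 up 22.0 n523; x 6 up 33.8 n696; x 3 up 42.2 n379; x 0 up 42.7 n163; x -3 up 41.9 n137; x -15 up 29.1 n93; x -18 up 30.1 n228; x -21 up 31.8 n231; x -24 up 33.8 n229; x -27 up 35.4 n198; x -30 up 35.3 n94; x -33 up 34.3 n7; clk 8.4 [0.4816 0.2818 0.0046] [-7.6  6.9 15. ] 0.0559
[0.328 0.52  1.773 0.004 0.845 0.1  ]
```

It's at about 76°, well past the tipping point. I'll open the gripper so it settles on its foot, then rise, turn 90° and look.

```bash
python3 -m crank '[[[0,0,-2],0],[[0,0,-2],0],[[0,0,0],0],[[0,0,0],0],[[0,0,0],0],[[0,0,0],0],[[0,0,0],0]]' 0
python3 -m crank '[[[0,0,15],0],[[0,0,40],0],[[0,0,70],0.1],[[-1,-5,110],0.22],[[-2,-10,150],0.34],[[-3,-15,180],0.46],[[-4,-15,180],0.58],[[-4,-15,180],0.70]]'
python3 -m crank '[[[0,0,0],0.12],[[0,0,0],0.24],[[0,0,0],0.36],[[0,0,0],0.48],[[0,0,0],0.6],[[0,0,0],0.72],[[0,0,0],0.87],[[0,0,0],0.87]]'
python3 vb.py w4 .03 .06
```

```text
clock: 8.98
eef_pos: [0.4814, 0.2792, 0.0012]
eef_rot: [0.623, 0.782, -0.0, -0.0]
force: [0.5, 0.3, -0.0]
grip_width: 0.0856
finger_force: 0.0
clock: 9.65
eef_pos: [0.4786, 0.2646, 0.1842]
eef_rot: [0.314, 0.949, 0.002, 0.002]
force: [-0.6, -0.7, -0.6]
grip_width: 0.0855
finger_force: 0.0
clock: 10.32
eef_pos: [0.4771, 0.2643, 0.1811]
eef_rot: [-0.115, 0.993, -0.0, -0.0]
force: [0.3, -0.0, -0.2]
grip_width: 0.0854
finger_force: 0.0
[ 239  149   23   73 1294] z [32.2 44.7 46.1] rect [498.3 197.5] [68.4 14.4] 13.2
[ 315  159   44   59 2308] z [30.4 38.4 41. ] rect [482.7 277.8] [56.4 40. ] 12.7
[  17  255   46   37 1183] z [31.6 48.9 50.9] rect [ 6.412e+02 -3.000e-01] [29.1 33.2] 29.6
[ 489  283  117   56 1210] z [30.  31.8 58.1] rect [582.2 548.8] [160.3  39.5] 79.9
[372 287  27  27 418] z [31.3 46.8 58.8] rect [587.5 355.5] [12.7 23.2] 30.9
[603 335  37  53 979] z [30.5 49.2 59.2] rect [603.1 642.3] [24.5 54.5] 57.1
[131 389  39  11 308] z [30.4 34.2 35.6] rect [797.7 117.2] [13.9 48.1] 12.1
clk 10.3667 tcp [477.2 264.3 181.1] closing angle 102.98 w 85.4 f [ 0.7 -0.5  0.1] 0.0
```

View pics/w4.png

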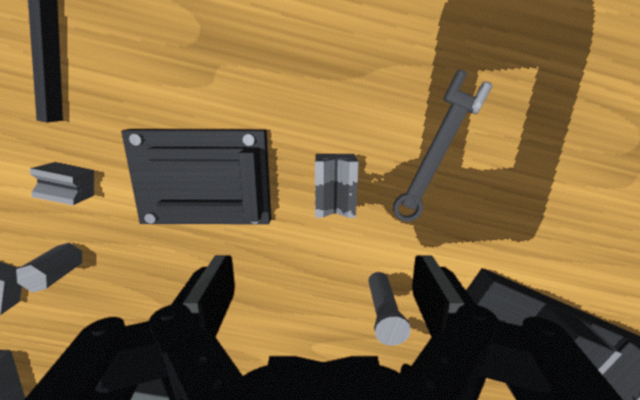

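The block now stands groove up at (483,278) mm, about pixel (337,186), square to the nest within half a degree. I'll regrip it across its two side faces, high enough for the fingertips to clear the pocket walls.

```bash
python3 -m crank '[[[5.5,13.5,-30],0],[[5.5,13.5,-65],0],[[5.5,13.5,-100],0],[[5.5,13.5,-130],0],[[5.5,13.5,-150],0],[[5.5,13.5,-163],0],[[5.5,13.5,-170],0],[[5.5,13.5,-170],0]]' 75
python3 -m crank '[[[0,0,0],0],[[0,0,0],0],[[0,0,0],0],[[0,0,0],0],[[0,0,0],0],[[0,0,0],0]]' 255 40
python3 -m crank '[[[0,0,10],0],[[0,0,30],0],[[0,0,55],-0.1],[[0,0,75],-0.22],[[0,-20,75],-0.34],[[5,-50,75],-0.46],[[10,-80,75],-0.58],[[15,-100,75],-0.7]]'
python3 -m crank '[[[3,-10,0],-0.12],[[6,-20,0],-0.24],[[9,-30,0],-0.36],[[12,-40,0],-0.48],[[14,-40,0],-0.6],[[14,-40,0],-0.72],[[14,-40,0],-0.84],[[14,-40,0],-0.869]]'
python3 -m crank '[[[0,0,0],0],[[0,0,0],0],[[0,0,0],0]]'
python3 vb.py w5 .038 .12
python3 tilt.py
```

```text
clock: 11.03
eef_pos: [0.4817, 0.2775, 0.0097]
eef_rot: [-0.111, 0.994, -0.0, -0.002]
force: [-0.5, -0.2, 0.5]
grip_width: 0.0604
finger_force: 0.0
clock: 11.53
eef_pos: [0.4837, 0.2781, 0.0125]
eef_rot: [-0.112, 0.994, 0.0, 0.001]
force: [0.4, -1.5, 6.0]
grip_width: 0.0396
finger_force: 43.6
clock: 12.2
eef_pos: [0.4964, 0.1759, 0.0861]
eef_rot: [0.238, 0.971, -0.001, -0.001]
force: [0.2, -0.7, -5.7]
grip_width: 0.0392
finger_force: 42.3
clock: 12.87
eef_pos: [0.5106, 0.1378, 0.0858]
eef_rot: [0.625, 0.781, -0.001, -0.001]
force: [-0.4, 0.2, -6.1]
grip_width: 0.0396
finger_force: 42.3
clock: 13.12
eef_pos: [0.5112, 0.138, 0.0861]
eef_rot: [0.622, 0.783, -0.0, -0.0]
force: [-0.4, -0.7, -5.7]
grip_width: 0.0392
finger_force: 42.3
[ 266  115  118   25 2903] z [41.8 45.  46.3] rect [498.9 197.5] [68.2 13.7] 13.0
[  242   196   164   144 14340] z [ 81.7 110.  116.3] rect [511.9 138.8] [66.8 57.3] 13.1
[428 390  29  10 207] z [38.2 41.4 45.5] rect [640.2  12. ] [21.7  6.2] 14.9
clk 13.1667 tcp [511.3 138.   86.1] closing angle 13.09 w 39.4 f [ 0.1 -0.2 -5.3] 42.2787581384182
x 60 up -41.1 n104; x 57 up -41.1 n102; x 54 up -41.1 n60; x 48 up -71.1 n74; x 45 up -71.1 n84; x 42 up -71.3 n75; x 39 up -71.1 n74; x 36 up -71.1 n80; x 33 up -71.2 n77; x 30 up 2.1 n537; x 27 up 16.5 n409; x 24 up 17.9 n246; x 21 up 18.3 n253; x 18 up 18.1 n227; x 15 up 18.0 n227; x 12 up 18.2 n226; x 9 up 18.5 n182; x 6 up 18.7 n162; x 3 up 18.6 n152; x 0 up 18.7 n157; x -3 up 18.8 n147; x -6 up 18.8 n151; x -9 up 18.7 n152; x -12 up 18.6 n132; x -15 up 18.6 n131; x -18 up 18.7 n138; x -21 up 18.8 n126; x -24 up 18.6 n127; x -27 up 18.5 n70; clk 13.2167 [0.5115 0.138  0.0862] [-0.   0.8 -5.5] 0.0392
```

View pics/w5.png

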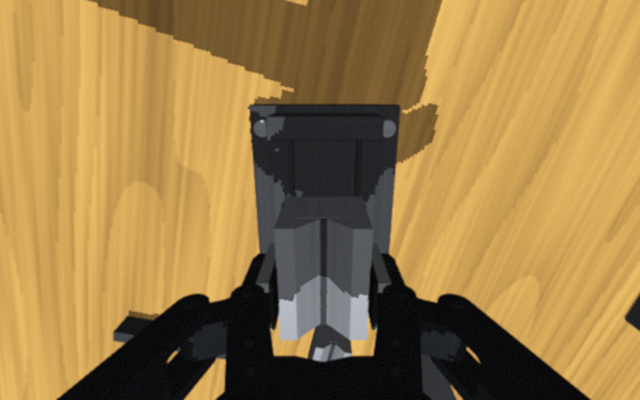

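The wrist view shows the block, groove up, at about (323,265). The pocket ahead of it has floor edges at about columns 292 and 357, and the stop is at about (325,128). I'll compare the block and pocket centrelines in tool axes.

```bash
cat > lat.py <<'E'
from h import *
p,d,K,e,Rm=cam("wrist"); s=r.get_state(); x=R.from_quat(s["eef_rot"]).as_matrix()
w=cloud(d,K,e,Rm); c=(w-s["eef_pos"])@x*1000
def pr(n,m,k=1): print(n,m.sum(),np.round(np.percentile(c[m][:,k],[1,3,50,97,99]),1))
g=d>0
pr("ridge y",g&(-c[...,2]>24)&(-c[...,2]<34)&(c[...,0]>14)&(c[...,0]<26)&(abs(c[...,1])<22.5))
f=g&(abs(w[...,2]-.015)<.0025)&(c[...,0]>35)&(c[...,0]<52)
pr("floor y",f&(abs(c[...,1])<28))
pr("stop y",g&(abs(w[...,2]-.045)<.003)&(c[...,0]>52)&(c[...,0]<75)&(abs(c[...,1])<45))
t=g&(abs(w[...,2]-.027)<.002)&(c[...,0]>34)&(c[...,0]<52)
pr("wall- y",t&(c[...,1]<0)&(c[...,1]>-40)); pr("wall+ y",t&(c[...,1]>0)&(c[...,1]<40))
print("y axis",x[:,1].round(3),s["eef_pos"].round(4))
E
python3 lat.py
```

```text
ridge y 1491 [-19.  -18.6   8.1  20.   20.5]
floor y 1302 [-19.8 -18.9   1.1  21.4  22.3]
stop y 2847 [-31.9 -30.6   1.   33.   34.3]
wall- y 484 [-32.9 -32.6 -26.8 -21.2 -20.6]
wall+ y 483 [23.2 23.6 29.4 35.1 35.3]
y axis [ 0.974  0.226 -0.   ] [0.5116 0.138  0.0862]
```

```bash
python3 -m crank '[[[0.8,0.2,-15],0],[[0.8,0.2,-30],0],[[0.8,0.2,-38],0],[[0.8,0.2,-44],0],[[0.8,0.2,-48],0],[[0.8,0.2,-52],0],[[0.8,0.2,-55],0],[[0.8,0.2,-57],0]]'
python3 -m crank '[[[0,0,-1],0],[[0,0,-2],0],[[0,0,-3],0],[[0,0,-3],0]]'
python3 lat.py
```

```text
clock: 13.93
eef_pos: [0.5128, 0.1381, 0.0293]
eef_rot: [0.622, 0.783, 0.0, 0.0]
force: [-0.3, 0.3, -6.4]
grip_width: 0.0392
finger_force: 42.2
clock: 14.27
eef_pos: [0.5128, 0.1381, 0.0275]
eef_rot: [0.622, 0.783, 0.0, 0.0]
force: [-3.9, -0.7, 3.7]
grip_width: 0.0391
finger_force: 43.4
ridge y 1480 [-19.  -18.5   8.6  20.   20.5]
floor y 1929 [-21.3 -20.4   0.   20.1  20.9]
stop y 5991 [-33.2 -31.9  -0.3  31.5  32.8]
wall- y 832 [-34.3 -34.  -28.1 -22.5 -22.2]
wall+ y 829 [21.7 22.  27.8 33.6 34. ]
y axis [0.974 0.225 0.001] [0.5128 0.1381 0.0275]
```

The block reached light contact with a small sideways load and is about 0.8 mm off-centre. I'll recentre and press gently.

```bash
python3 -m crank '[[[-0.4,-0.1,0],0],[[-0.8,-0.2,0],0],[[-0.8,-0.2,-1],0],[[-0.8,-0.2,-2],0],[[-0.8,-0.2,-2],0],[[-0.8,-0.2,-2],0]]'
python3 lat.py
python3 - <<'E'
from h import *
p,d,K,e,Rm=cam("wrist"); s=r.get_state(); x=R.from_quat(s["eef_rot"]).as_matrix()
w=cloud(d,K,e,Rm); c=(w-s["eef_pos"])@x*1000
for a in (-1,1):
  for x0 in(-15,0,20):
    m=(d>0)&(abs(a*c[...,1]-16.5)<2)&(abs(c[...,0]-x0)<4)&(-c[...,2]>22)&(-c[...,2]<35); print(a,x0,m.sum(),np.median(w[m][:,2]*1000).round(1) if m.any() else "")
print("floor",np.median(w[(d>0)&(abs(c[...,1])<15)&(c[...,0]>36)&(c[...,0]<48)][:,2]*1000), s["force"].round(1))
E
```

```text
clock: 14.82
eef_pos: [0.5128, 0.1381, 0.0274]
eef_rot: [0.622, 0.783, 0.001, 0.001]
force: [-7.4, -0.2, 25.3]
grip_width: 0.0389
finger_force: 46.0
ridge y 1494 [-18.9 -18.5  -7.1  20.   20.5]
floor y 1928 [-21.3 -20.5  -0.5  20.1  20.9]
stop y 5991 [-33.1 -31.8  -0.2  31.5  32.8]
wall- y 832 [-34.2 -34.  -28.  -22.3 -21.8]
wall+ y 831 [21.7 22.1 27.9 33.7 33.9]
y axis [0.974 0.226 0.003] [0.5128 0.1381 0.0274]
-1 -15 131 55.1
-1 0 146 55.0
-1 20 164 55.0
1 -15 133 55.1
1 0 144 55.1
1 20 177 55.3
floor 15.07435737509115 [-7.9  0.2 25.4]
```

The ridge tops read 55 mm over a 15 mm floor, so the block sits flat on the pocket floor. I'll ease the downward load and slide towards the stop.

```bash
python3 -m crank '[[[0,0,1],0],[[0,0,2],0],[[-1,4,2],0],[[-2,8,2],0],[[-3,12,2],0],[[-4,16,2],0],[[-4.5,19.5,2],0],[[-5,22,2],0]]'
python3 -m crank '[[[-0.2,1,0],0],[[-0.4,2,0],0],[[-0.7,3,0],0],[[-0.9,4,0],0],[[-0.9,4,0],0]]'
```

```text
clock: 15.58
eef_pos: [0.5084, 0.1585, 0.0275]
eef_rot: [0.622, 0.783, -0.0, 0.002]
force: [-0.4, -9.0, 10.3]
grip_width: 0.0391
finger_force: 44.2
clock: 16.0
eef_pos: [0.5075, 0.1624, 0.0275]
eef_rot: [0.622, 0.783, 0.0, 0.002]
force: [-0.5, -8.2, 8.9]
grip_width: 0.0393
finger_force: 44.2
```

```bash
python3 -m crank '[[[-0.2,1,0],0],[[-0.5,2,0],0],[[-0.7,3,0],0],[[-0.7,3,0],0],[[-0.7,3,0],0]]'
```

```text
clock: 16.42
eef_pos: [0.5075, 0.1627, 0.0275]
eef_rot: [0.622, 0.783, -0.001, 0.003]
force: [1.6, -20.4, 9.4]
grip_width: 0.0394
finger_force: 44.2
```

It has hit the stop: 20 N and no further travel. Now I'll release, lift straight up and check.

```bash
python3 -m crank '[[[0,0,0],0],[[0,0,0],0],[[0,0,0],0],[[0,0,0],0],[[0,0,0],0],[[0,0,0],0]]' 0
python3 -m crank '[[[0,0,15],0],[[0,0,40],0],[[0,0,75],0],[[5,-20,110],0],[[10,-40,140],0],[[10,-40,150],0],[[10,-40,150],0],[[10,-40,150],0]]'
python3 vb.py w6 .03 .065
python3 - <<'E'
from h import *
p,d,K,e,Rm=cam("wrist"); s=r.get_state(); w=cloud(d,K,e,Rm)*1000
a=np.radians(13.05); n=np.array([-np.sin(a),np.cos(a)]); t=np.array([np.cos(a),np.sin(a)])
q=w[...,:2]-np.array([510.7,145.8]); Y=q@n; X=q@t; g=d>0
m=g&(abs(w[...,2]-55)<3)&(abs(X)<24)&(abs(Y)<60); print("block top X",np.percentile(X[m],[1,99]),"Y",np.percentile(Y[m],[1,99]),"z",np.median(w[m][:,2]))
m=g&(abs(w[...,2]-45)<2.5)&(abs(X)<40)&(Y>40)&(Y<70); print("stop Y",np.percentile(Y[m],[1,99]))
q=cv2.minAreaRect((w[g&(w[...,2]>51)&(w[...,2]<59)&(abs(X)<24)&(abs(Y)<60)][:,:2]).astype(np.float32)); print(q)
v=p[60:320,180:460]; cv2.imwrite("pics/w6c.png",cv2.resize(v,None,fx=2,fy=2))
E
```

```text
clock: 16.92
eef_pos: [0.5051, 0.1673, 0.0262]
eef_rot: [0.622, 0.783, 0.0, -0.0]
force: [0.0, -0.4, 0.5]
grip_width: 0.0853
finger_force: 0.0
clock: 17.58
eef_pos: [0.5148, 0.1273, 0.1759]
eef_rot: [0.623, 0.783, 0.0, -0.0]
force: [-0.8, 1.1, -0.5]
grip_width: 0.0854
finger_force: 0.0
[ 283   94   81   84 4483] z [44.  48.6 55.9] rect [505.4 169.9] [68.  69.4] 13.0
[ 575  151   65  135 4424] z [31.  34.8 56.8] rect [804.2 140.6] [ 62.6 148.3] 29.4
[395 301  33  37 823] z [31.9 49.5 50.9] rect [641.1  -1.4] [28.  33.2] 37.5
clk 17.6333 tcp [513.9 127.5 174.7] closing angle 13.03 w 85.4 f [ 0.1  0.8 -0.1] 0.0
block top X [-18.24114467  21.2883432 ] Y [-9.48832436 45.20306682] z 54.801220016733765
stop Y [41.2768474  59.77699454]
((508.1127014160156, 163.50794982910156), (39.98809051513672, 56.07780075073242), 13.064335823059082)
```

View pics/w6c.png

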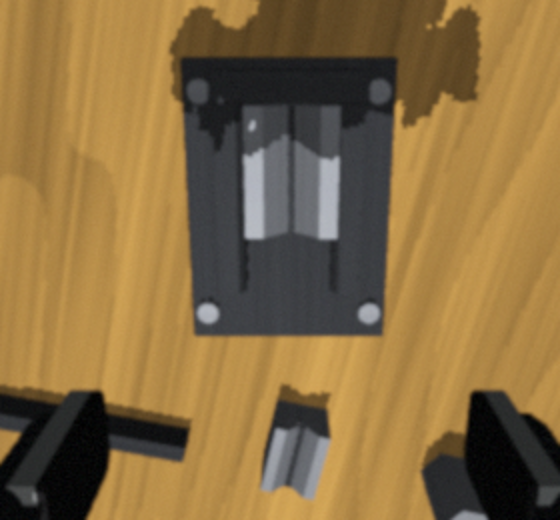

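The picture shows the block in the pocket, groove up, at about (290,170), with its end against the stop at about (290,105). Block and stop together measure 69.4 mm against an expected 70, so there is no visible gap.

```bash
python3 -c "
from plant import r
print(r.sign_off())"
```

```text
the job is handed in; nothing more can be done
None
```

The larger V-block is groove up and flat on the pocket floor, right up against the tall stop; it is released, and I handed the job in at about 18 s on the robot's clock.

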